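Press a stack of cast resin discs on the microscopy desk

ROBOT

A 6-joint arm with a two-finger parallel gripper is mounted at the origin on the work surface. World frame = base frame: x ahead of the robot, y to its left, z up, the work surface at z = 0. Lengths are in mm, angles in rad, forces in N, time in s.
With the tool pointing down it reaches from about 350 to 1000 mm from the base axis. Payload 7.1 kg.
Tool frame: the origin (TCP) lies midway between the tips of the shut fingers; the grasp point (between the pads) lies 19 mm behind it (manip.grip_point_offset is the distance from the TCP to the grasp point, in mm); z points along the fingers, y is the line along which they close (so a half turn about z gives the same grasp; the last joint's range is limited). The gripper opens to 85 mm and grips with 20 to 120 N. Pads are 22 mm wide; open, the fingers measure 114 mm over their backs; the gripper's body (76 mm by 85 mm) begins 54 mm behind the grasp point. The pads swing forward as they close: fully open they stand 13 mm farther back than shut.
Start: joints at [-0.019, 0.423, 1.63, -0, 1.089, -0.019], TCP at [624.984, 0.026, 231.319] pointing down, gripper open.
Joint ranges: [-3, 3], [-0.9, 2.11], [0.09, 2.58], [-1.31, 4.45], [0.11, 2.69], [-2.54, 2.54]. Speed limits (rad/s): [2.39, 2.39, 3.01, 3.14, 3.14, 3.14].

INTERFACE

Orientations are given as a unit quaternion [x, y, z, w].
In Python, from bench import manip, grab_frame gives the robot as it stands. The module is installed in compiled form; this text tells all that it offers.
- The arm moves only by the tool servo_tool, never from a script. Its argument "series" is a list of rows, each a list of 7 numbers: the shift along the tool's x, y, z in units of 0.25 m (1.0 is 0.25 m), then the turn, a rotation vector about the tool's x, y, z in units of 2 pi rad (1.0 is 2 pi rad), then the gripper's target within -1 to 1 (fully open at 1, half-way at 0, shut at -1). In form: [[tx, ty, tz, ax, ay, az, jaw], ...]. A call has 1 to 20 rows; each row is the pose to reach, as a shift and turn from the pose commanded when the call began, along the tool's axes at that moment, turning the shorter way round; what a row does not reach only later rows make up. A row lasts 1/10 s, in which the tool goes at most 50 mm and 8.59 degrees, less where a joint would pass 70% of its speed; a pose out of reach is approached as far as the arm can. A call with a number of a shift or a turn outside -1 to 1 is refused whole. A call with a gripper value outside its range is refused whole. The fingers move at their own pace and stop on an object; the grip force is fixed at half the most. Time passes only in rows, so rows that repeat a pose let the fingers close. It gives the time, the measured TCP pose, the force, the opening and the grip force at its end, in the units of the state.
- manip.get_obs(): the state, without advancing time (a new reading comes with each control period).
- grab_frame(name): name is "scene" or "side" or "wrist"; returns a dict with "pixels" (400x640x3 uint8, red, green, blue), "fx", "fy", "cx", "cy" (pixels), "R" (3x3) and "t" (3): a world point X has camera coordinates R X + t; the wrist camera has in their place "T_tool_cam" (4x4, takes a point from camera to tool coordinates, whose origin is the TCP and whose axes are the flange's). Camera axes: x right, y down, z forward; pixel columns grow to the right and rows downward; lengths in mm; the calibration is good to about 2 mm. A picture is of the moment at which its call begins: read the wrist's pose just before it. There is no depth.
- manip.sign_off(): hands the job in; it is judged then, once.
The state is a dict: "t": time; "joint_pos": joint angles; "joint_vel": joint speeds; "joint_efforts": joint torques, N m; "eef_pos": TCP position; "ee_rot": TCP orientation; "wrist_force": force on the tool from outside, world axes, zero at the start; "wrist_torque": the same for the moment, N m; "opening": finger opening in mm; "grasp_force": force on a finger pad.
Only numpy, scipy, OpenCV 4.12 (cv2) and the standard library are available. Lean on these libraries where they do the work, as an engineer would, in place of code of your own. Each camera call takes 0.05 s, during which the arm holds its last target. There are 200 camera calls.

TASK

Clear the round steel stand by lifting the pot off it by the handle and setting it down upright, wholly on the cork mat. Then push the cast resin discs up out of the mould with its paddles and pile every one of them flat in one neat stack on the centre of the stand's plate, and last of all, put the steel press weight, knob up, squarely on top of the stack. The flask, the slide box and the mouse stay where they are.

Things in the scene. Friction and masses are not known exactly. Their poses are not given: they have to be found in the camera images.
- pot: Lidded stainless steel pot (canister), 90 mm diameter, 84 mm to the top of its lid, 0.3 to 0.65 kg, with a stiff arched handle over it that does not swing. Starts on the stand. Origin: centre of its underside, z up. The handle's bars rise at its +y and -y sides.
- grip (a point): Centre of the pot handle's wooden grip: a bar 14 mm wide (pot's x), 14 mm high, 56 mm long (pot's y), 130 mm above the pot's underside and 46 mm above the lid.
- stand: Fixed round steel stand, its plate 130 mm in diameter with its top 50 mm above the desk, a thin dark ring (52 mm) marking the centre. Origin: centre of its foot on the desk.
- plate (a point): Centre of the top face of the stand's plate.
- mat: Fixed round cork mat on the desk, 136 mm diameter, 8 mm thick. Origin: centre of its underside, on the desk.
- mould: Fixed aluminium mould block on legs, 76 mm (its x) by 250 mm (its y), flat top 66 mm above the desk. Four round cavities, 41.8 mm diameter and 20 mm deep, on its centre line at y = -90, -30, +30, +90 mm (cavity 1 to 4); some may be empty. Origin: centre of its underside. Four paddles stick out on its -x side.
- disc1: Cast amber resin disc, 40 mm diameter, 18 mm thick, 30 g, stuck down in cavity 1 of the mould at the start with its top 2 mm below the mould's top face; None if this start has no such disc. Origin: centre of its underside, z up.
- disc2: Cast amber resin disc, 40 mm diameter, 18 mm thick, 30 g, stuck down in cavity 2 of the mould at the start with its top 2 mm below the mould's top face; None if this start has no such disc. Origin: centre of its underside, z up.
- disc3: Cast amber resin disc, 40 mm diameter, 18 mm thick, 30 g, stuck down in cavity 3 of the mould at the start with its top 2 mm below the mould's top face; None if this start has no such disc. Origin: centre of its underside, z up.
- disc4: Cast amber resin disc, 40 mm diameter, 18 mm thick, 30 g, stuck down in cavity 4 of the mould at the start with its top 2 mm below the mould's top face; None if this start has no such disc. Origin: centre of its underside, z up.
- lever1 (a joint): Ejector lever of cavity 1 (rad): 0 at rest, 0.40 with its paddle fully down. Pushing the paddle down drives a knockout rod (head 26 mm wide) up through the cavity's floor, 18 mm at full stroke, so that the disc stands 16 mm proud of the mould's top. It takes about 3 to 5 N and stays where it is left.
- paddle1 (a point): Centre of the top face of lever 1's paddle, a flat steel plate 30 mm (mould's x) by 38 mm (mould's y), 95 mm out from the mould's centre line on its -x side; 37 mm above the desk at rest, about 17 mm when fully down (it moves on an arc of 50 mm radius about an axle towards the mould, and tips with it).
- lever2 (a joint): Ejector lever of cavity 2 (rad): 0 at rest, 0.40 with its paddle fully down. Pushing the paddle down drives a knockout rod (head 26 mm wide) up through the cavity's floor, 18 mm at full stroke, so that the disc stands 16 mm proud of the mould's top. It takes about 3 to 5 N and stays where it is left.
- paddle2 (a point): Centre of the top face of lever 2's paddle, a flat steel plate 30 mm (mould's x) by 38 mm (mould's y), 95 mm out from the mould's centre line on its -x side; 37 mm above the desk at rest, about 17 mm when fully down (it moves on an arc of 50 mm radius about an axle towards the mould, and tips with it).
- lever3 (a joint): Ejector lever of cavity 3 (rad): 0 at rest, 0.40 with its paddle fully down. Pushing the paddle down drives a knockout rod (head 26 mm wide) up through the cavity's floor, 18 mm at full stroke, so that the disc stands 16 mm proud of the mould's top. It takes about 3 to 5 N and stays where it is left.
- paddle3 (a point): Centre of the top face of lever 3's paddle, a flat steel plate 30 mm (mould's x) by 38 mm (mould's y), 95 mm out from the mould's centre line on its -x side; 37 mm above the desk at rest, about 17 mm when fully down (it moves on an arc of 50 mm radius about an axle towards the mould, and tips with it).
- lever4 (a joint): Ejector lever of cavity 4 (rad): 0 at rest, 0.40 with its paddle fully down. Pushing the paddle down drives a knockout rod (head 26 mm wide) up through the cavity's floor, 18 mm at full stroke, so that the disc stands 16 mm proud of the mould's top. It takes about 3 to 5 N and stays where it is left.
- paddle4 (a point): Centre of the top face of lever 4's paddle, a flat steel plate 30 mm (mould's x) by 38 mm (mould's y), 95 mm out from the mould's centre line on its -x side; 37 mm above the desk at rest, about 17 mm when fully down (it moves on an arc of 50 mm radius about an axle towards the mould, and tips with it).
- weight: Dark steel press weight standing on the desk: a disc 56 mm diameter, 16 mm thick, with an upright round knob 18 mm diameter and 28 mm tall on top (44 mm in all), about 0.3 kg. Origin: centre of its underside, z up.
- flask: Bystander: small green glass flask, 72 mm wide, 90 mm tall. Origin: centre of its underside.
- slidebox: Bystander: grey slide box 90 x 160 x 32 mm. Origin: centre of its underside.
- mouse: Bystander: black computer mouse 105 x 60 x 26 mm. Origin: centre of its underside.

How it is judged (in metres and radians):
On the way, in this order (a step that is already met when the one before it is completed fails the run):
1. the pot stands on the cork mat, let go (horizontal distance between pot and mat below 0.022 m and z of pot in the frame of mat below 0.012 m and angle between pot's own z axis and vertical below 0.1 rad and linear speed of pot below 0.03 m/s and contact force between the fingers and pot below 0.3 N), for 0.2 s.
2. all discs are stacked on the centre of the stand's plate, let go (horizontal distance between each of disc1, disc2, disc3, disc4 and plate below 0.01 m and z of each of disc1, disc2, disc3, disc4 in the frame of plate above -0.003 m and angle between each of disc1, disc2, disc3, disc4's own z axis and vertical below 0.1 rad and linear speed of each of disc1, disc2, disc3, disc4 below 0.03 m/s and contact force between the fingers and disc1 below 0.3 N and contact force between the fingers and disc2 below 0.3 N and contact force between the fingers and disc3 below 0.3 N and contact force between the fingers and disc4 below 0.3 N), for 0.2 s.
3. the weight lies on the stack (z of weight in the frame of disc1 above 0.014 m and z of weight in the frame of disc2 above 0.014 m and z of weight in the frame of disc3 above 0.014 m and z of weight in the frame of disc4 above 0.014 m and horizontal distance between weight and plate below 0.012 m and angle between weight's own z axis and vertical below 0.1 rad and linear speed of weight below 0.03 m/s), for 0.2 s.
At the end, for the whole second after the job is handed in: The pot stands upright on the cork mat, its centre within 22 mm of the mat's; every disc lies flat in one stack, each within 10 mm of the centre of the stand's plate; the weight rests upright on the top disc, within 12 mm of that centre; all let go and at rest (all of step 1 and all of step 2 and all of step 3); the robot touches nothing.
It fails at once if the flask is moved by more than 30 mm (distance of flask from where it was at the start of the episode above 0.03 m).
It fails at once if the slidebox is moved by more than 30 mm (distance of slidebox from where it was at the start of the episode above 0.03 m).
It fails at once if the mouse is moved by more than 30 mm (distance of mouse from where it was at the start of the episode above 0.03 m).
Of disc1, disc2, disc3, disc4 only 2 to 4 are there at a start; the rules pass over those that are not, and their reading is None.
At some moment in a run one of pot may be knocked a few centimetres aside while the robot is not near it.
It also fails if it takes over 210 s, if anything falls off the work surface, if the arm or the gripper's body presses on something with over 40 N, if the wrist force passes 120 N, or if a joint passes its speed limit or range.

## Working session

There is one attempt and no reset: what is moved stays moved. The work goes in short steps, Python scripts to look and compute and a tool call to move; the robot and the scene stay as the last step left them, time stands still between calls to the robot, and variables do not carry over. Pictures are saved under pics/ and viewed, at most 14 in all, crops included, and the job is handed in when it is done.

Besides the shell and the picture viewer there is one more tool, called after "Request:" as a command line: name --pt "numbers of a row" for each row, then --argument value for the rest. servo_tool: Moves the arm, as the interface text tells. Its arguments: {"type":"object","properties":{"series":{"type":"array"}},"required":["series"]}

```bash
mkdir -p pics; cat > h.py <<'E'
import numpy as np, cv2
from bench import manip, grab_frame
from scipy.spatial.transform import Rotation as Ro
def cam(name):
    o=manip.get_obs(); f=grab_frame(name)
    if name=="wrist":
        T=np.array(f["T_tool_cam"]); Rt=Ro.from_quat(o["ee_rot"]).as_matrix()
        C=Rt@T[:3,3]+np.array(o["eef_pos"]); Rwc=Rt@T[:3,:3]
    else:
        R=np.array(f["R"]); Rwc=R.T; C=-R.T@np.array(f["t"])
    return dict(px=f["pixels"],K=(f["fx"],f["fy"],f["cx"],f["cy"]),C=C,R=Rwc)
def save(c,fn,crop=None,s=1):
    im=c["px"][:,:,::-1]
    if crop: a,b,w,h=crop; im=im[b:b+h,a:a+w]
    cv2.imwrite("pics/"+fn,cv2.resize(im,None,fx=s,fy=s,interpolation=cv2.INTER_CUBIC))
def ray(c,u,v,z):
    fx,fy,cx,cy=c["K"]; d=c["R"]@np.array([(u-cx)/fx,(v-cy)/fy,1]); return c["C"]+d*(z-c["C"][2])/d[2]
def proj(c,X):
    p=c["R"].T@(np.array(X,float)-c["C"]); fx,fy,cx,cy=c["K"]; return np.array([fx*p[0]/p[2]+cx,fy*p[1]/p[2]+cy])
def pk(n,c):
    import pickle; pickle.dump(c,open(n+".pkl","wb"))
def ld(n):
    import pickle; return pickle.load(open(n+".pkl","rb"))
E
python3 - <<'E'
from h import *
o=manip.get_obs(); print(o["eef_pos"],o["ee_rot"],o["opening"],Ro.from_quat(o["ee_rot"]).as_matrix().round(3).tolist())
for n in ("scene","side","wrist"):
    c=cam(n); pk(n,c); save(c,n+"0.png",s=1.25); print(n,c["C"].round(0),c["K"],c["R"].round(2).tolist())
print(manip.grip_point_offset)
E
```

```text
[6.24460867e+02 3.23885358e-02 2.30543873e+02] [ 7.07111200e-01  7.07101964e-01 -5.15051992e-04 -5.45883111e-04] 85.1674269363313 [[0.0, 1.0, -0.002], [1.0, -0.0, 0.0], [0.0, -0.002, -1.0]]
scene [1087. -612.  725.] (419.0371327661569, 419.0371327661569, 319.63556770572967, 198.82114573116573) [[0.79, 0.37, -0.5], [0.62, -0.49, 0.62], [-0.01, -0.79, -0.61]]
side [ 298. -596.  582.] (411.3324592953501, 411.3324592953501, 325.7715156545683, 196.33165419111876) [[0.89, -0.27, 0.37], [-0.46, -0.49, 0.74], [-0.02, -0.83, -0.56]]
wrist [623.  70. 373.] (290.01189314892787, 290.01189314892787, 319.1109416954066, 198.33724959348223) [[1.0, 0.0, -0.0], [0.0, -0.96, -0.27], [-0.0, 0.27, -0.96]]
18.700000000000003
```

View pics/scene0.png

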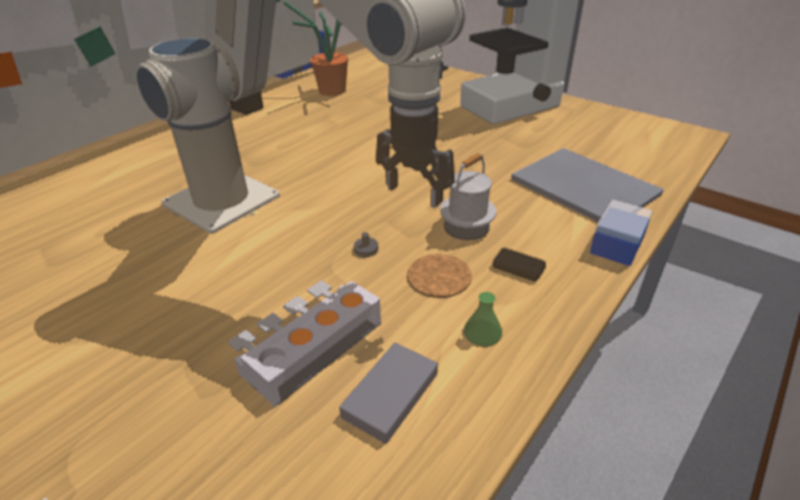

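View pics/side0.png

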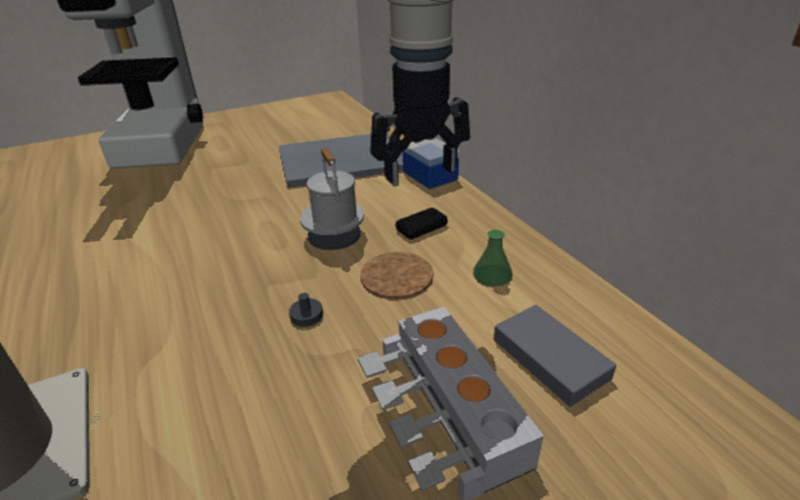

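View pics/wrist0.png

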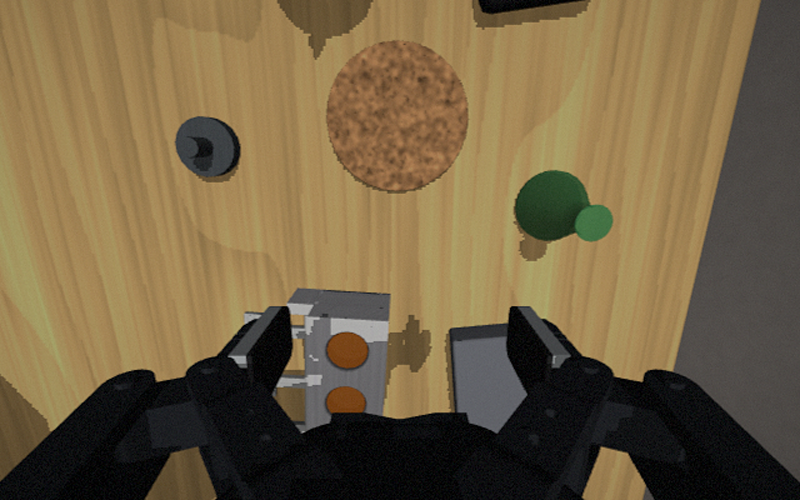

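The pictures show a pot on the stand (scene 473,160 grip), the mat (439,275), the weight (365,240) and the mould with three discs (300,337; 327,317; 351,300). The cavity at the -y end is empty.

```bash
python3 - <<'E'
from h import *
S,D,W=ld("scene"),ld("side"),ld("wrist")
def tri(a,b):
    A=[];B=[]
    for c,p in((S,a),(D,b)):
        fx,fy,cx,cy=c["K"];d=c["R"]@np.array([(p[0]/1.25-cx)/fx,(p[1]/1.25-cy)/fy,1]);d/=np.linalg.norm(d)
        P=np.eye(3)-np.outer(d,d);A.append(P);B.append(P@c["C"])
    return np.linalg.lstsq(np.vstack(A),np.hstack(B),rcond=None)[0].round(0)
for n,a,b,z in [("grip",(473,160),(328,155),180),("mat",(439,275),(397,274),8),("knob",(365,236),(305,296),44),("d2",(300,337),(474,389),64),("d3",(327,317),(451,357),64),("d4",(351,300),(432,329),64),("c1",(273,355),(499,423),66),("plate",(468,213),(332,217),50),("lidtop",(470,182),(331,182),134)]:
    print(n,tri(a,b),ray(S,a[0]/1.25,a[1]/1.25,z).round(0),ray(D,b[0]/1.25,b[1]/1.25,z).round(0))
w=lambda u,v,z:ray(W,u/1.25,v/1.25,z).round(1)
print("wrist mat",w(397,116,8),"d4",w(347,351,64),"weight",w(207,148,10),"knob",w(200,148,44))
print("slidebox corner",w(450,328,32),"flask",w(594,222,90))
E
```

```text
grip [577. 280. 179.] [576. 281. 180.] [575. 275. 180.]
mat [624.  93.   2.] [627.  90.   8.] [620.  84.   8.]
knob [443.  67.  41.] [445.  64.  44.] [442.  62.  44.]
d2 [ 567. -242.   63.] [ 567. -241.   64.] [ 567. -244.   64.]
d3 [ 571. -181.   63.] [ 570. -179.   64.] [ 570. -183.   64.]
d4 [ 575. -122.   64.] [ 575. -121.   64.] [ 575. -124.   64.]
c1 [ 564. -299.   66.] [ 563. -297.   66.] [ 563. -302.   66.]
plate [572. 285.  39.] [581. 269.  50.] [567. 267.  50.]
lidtop [575. 277. 124.] [582. 266. 134.] [569. 254. 134.]
wrist mat [620.8  97.    8. ] d4 [ 572.8 -120.2   64. ] weight [437.4  67.7  10. ] knob [448.6  67.9  44. ]
slidebox corner [ 675.9 -112.7   32. ] flask [777.6  11.7  90. ]
```

Request:
servo_tool --pt "0.2 -0.04 -0.2 0 0 0 1" --pt "0.4 -0.08 -0.4 0 0 0 1" --pt "0.6 -0.13 -0.4 0 0 0 1" --pt "0.84 -0.18 -0.4 0 0 0 1" --pt "0.84 -0.18 -0.4 0 0 0 1" --pt "0.84 -0.18 -0.4 0 0 0 1" --pt "0.84 -0.18 -0.4 0 0 0 1" --pt "0.84 -0.18 -0.4 0 0 0 1" --pt "0.84 -0.18 -0.4 0 0 0 1"

```text
t: 1.05
eef_pos: [580.2, 208.6, 330.8]
ee_rot: [0.708, 0.707, -0.0, -0.0]
wrist_force: [-0.6, 0.4, -0.0]
opening: 85.5
grasp_force: 0.0
```

```bash
python3 - <<'E'
from h import *
o=manip.get_obs(); print(o["eef_pos"],np.abs(o["joint_vel"]).max())
c=cam("wrist"); pk("w1",c); save(c,"w1.png",s=1.25)
for X in [(577,280,180),(621,95,8)]: print(proj(c,X)*1.25)
E
```

```text
[580.18517249 208.60965172 330.83934976] 0.0037364340313941007
[396.79390809 143.57309409]
[430.07687891 284.51243574]
```

View pics/w1.png

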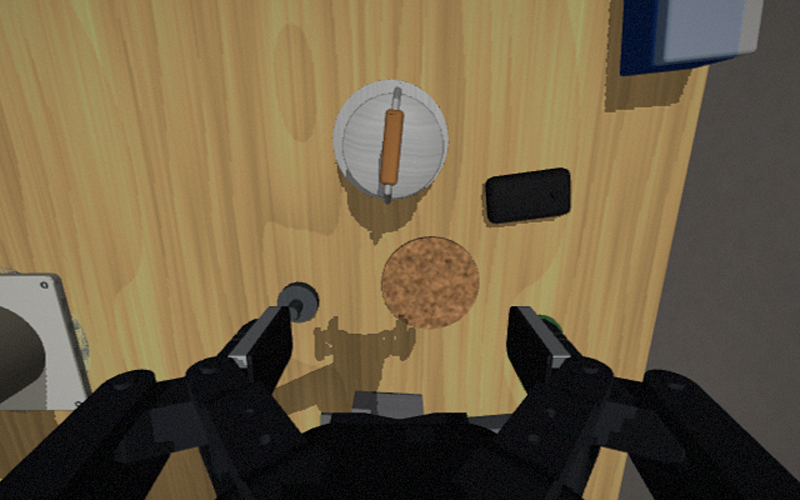

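Grip ends at about (395,110) and (389,185). The plate's outline is centred at about (391,139), and the mat at (430,282).

```bash
python3 - <<'E'
from h import *
c=ld("w1"); w=lambda u,v,z:ray(c,u/1.25,v/1.25,z).round(1)
a,b=w(396,110,187),w(389,185,187); print(a,b,(a+b)/2,np.degrees(np.arctan2(a[0]-b[0],a[1]-b[1])))
hsv=cv2.cvtColor(c["px"],cv2.COLOR_RGB2HSV); 
m=((hsv[:,:,0]<16)&(hsv[:,:,1]>130)&(hsv[:,:,2]>90)).astype(np.uint8); m[:80]=0;m[155:]=0;m[:,:290]=0;m[:,340:]=0
r=cv2.minAreaRect(cv2.findNonZero(m)); print(r,m.sum(), w(r[0][0]*1.25,r[0][1]*1.25,185))
pts=cv2.boxPoints(r);P=np.array([ray(c,*p,187) for p in pts]);print(P.round(1).tolist())
print("mat",w(430,282,8),"plate", [w(*p,50) for p in((333,139),(448,139),(391,80))])
E
```

```text
[576.5 303.8 187. ] [570.9 248.9 187. ] [573.7  276.35 187.  ] 5.824234094620098
((312.7277526855469, 117.2227783203125), (13.433002471923828, 59.403724670410156), 5.710593223571777) 747 [572.5 277.8 185. ]
[[563.0, 250.7, 187.0], [569.3, 304.7, 187.0], [581.7, 303.5, 187.0], [576.0, 249.4, 187.0]]
mat [620.8  98.7   8. ] plate [array([504.9, 285.7,  50. ]), array([633.4, 285.5,  50. ]), array([570.1, 346.1,  50. ])]
```

Request:
servo_tool --pt "0.14 -0.015 0.1 0 0 0.0164 1" --pt "0.27 -0.03 0.25 0 0 0.0164 1" --pt "0.27 -0.03 0.35 0 0 0.0164 1" --pt "0.27 -0.03 0.4 0 0 0.0164 1" --pt "0.27 -0.03 0.5 0 0 0.0164 1" --pt "0.27 -0.03 0.6 0 0 0.0164 1" --pt "0.27 -0.03 0.676 0 0 0.0164 1" --pt "0.27 -0.03 0.676 0 0 0.0164 1" --pt "0.27 -0.03 0.676 0 0 0.0164 1" --pt "0.27 -0.03 0.676 0 0 0.0164 -1" --pt "0.27 -0.03 0.676 0 0 0.0164 -1" --pt "0.27 -0.03 0.676 0 0 0.0164 -1" --pt "0.27 -0.03 0.676 0 0 0.0164 -1" --pt "0.27 -0.03 0.676 0 0 0.0164 -1" --pt "0.27 -0.03 0.676 0 0 0.0164 -1" --pt "0.27 -0.03 0.676 0 0 0.0164 -1" --pt "0.27 -0.03 0.676 0 0 0.0164 -1"

```text
t: 2.8
eef_pos: [573.0, 277.7, 162.7]
ee_rot: [0.743, 0.67, 0.001, 0.0]
wrist_force: [2.1, 0.2, 2.7]
opening: 12.7
grasp_force: 59.3
```

Request:
servo_tool --pt "0 0 -0.04 0 0 0 -1" --pt "0 0 -0.1 0 0 0 -1" --pt "0 0 -0.16 0 0 0 -1" --pt "-0.05 0.019 -0.16 0 0 0 -1" --pt "-0.13 0.05 -0.16 0 0 0 -1" --pt "-0.22 0.084 -0.16 0 0 0 -1" --pt "-0.32 0.123 -0.16 0 0 0 -1" --pt "-0.42 0.161 -0.16 0 0 0 -1" --pt "-0.52 0.2 -0.14 0 0 0 -1" --pt "-0.6 0.23 -0.1 0 0 0 -1" --pt "-0.66 0.253 -0.06 0 0 0 -1" --pt "-0.694 0.266 -0.02 0 0 0 -1" --pt "-0.694 0.266 0.04 0 0 0 -1" --pt "-0.694 0.266 0.09 0 0 0 -1" --pt "-0.694 0.266 0.13 0 0 0 -1" --pt "-0.694 0.266 0.145 0 0 0 -1" --pt "-0.694 0.266 0.145 0 0 0 -1" --pt "-0.694 0.266 0.145 0 0 0 -1"

```text
t: 4.6
eef_pos: [621.0, 98.6, 126.4]
ee_rot: [0.742, 0.67, 0.0, 0.0]
wrist_force: [-0.5, -0.0, -3.4]
opening: 12.8
grasp_force: 58.6
```

```bash
python3 - <<'E'
from h import *
c=cam("side"); pk("s1",c); s=cam("scene"); pk("s1s",s)
a=cv2.cvtColor(c["px"],cv2.COLOR_RGB2BGR)[100:300,220:440]; b=cv2.cvtColor(s["px"],cv2.COLOR_RGB2BGR)[80:280,270:490]
cv2.imwrite("pics/s1.png",cv2.resize(np.hstack([a,b]),None,fx=1.8,fy=1.8,interpolation=cv2.INTER_CUBIC))
E
```

```text
(no output)
```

View pics/s1.png

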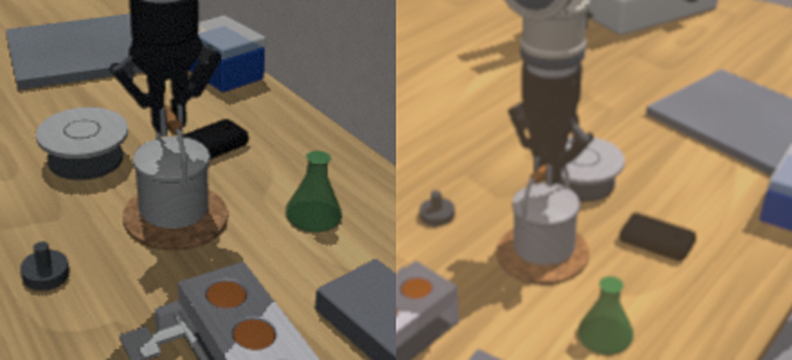

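Pot upright above the mat, about centred in both views; ring visible on the plate at side (82,129) and scene (585,158) of the crop. Lower and release.

Request:
servo_tool --pt "0 0 0.012 0 0 0 -1" --pt "0 0 0.022 0 0 0 -1" --pt "0 0 0.022 0 0 0 -1" --pt "0 0 0.022 0 0 0 1" --pt "0 0 0.022 0 0 0 1" --pt "0 0 0.022 0 0 0 1" --pt "0 0 0.022 0 0 0 1" --pt "0 0 0.022 0 0 0 1" --pt "0 0 0.022 0 0 0 1" --pt "0 0 -0.1 0 0 0 1" --pt "0 0 -0.25 0 0 0 1" --pt "0 0 -0.4 0 0 0 1" --pt "0.2 -0.09 -0.5 0 0 -0.0164 1" --pt "0.35 -0.15 -0.6 0 0 -0.0164 1" --pt "0.5 -0.22 -0.6 0 0 -0.0164 1" --pt "0.546 -0.241 -0.6 0 0 -0.0164 1" --pt "0.546 -0.241 -0.6 0 0 -0.0164 1" --pt "0.546 -0.241 -0.6 0 0 -0.0164 1" --pt "0.546 -0.241 -0.6 0 0 -0.0164 1"

```text
t: 6.6
eef_pos: [575.1, 238.6, 275.4]
ee_rot: [0.708, 0.707, -0.001, -0.0]
wrist_force: [0.1, 0.6, 0.3]
opening: 85.5
grasp_force: 0.0
```

```bash
python3 - <<'E'
from h import *
S=ld("s1s");D=ld("s1")
print("ring scene",ray(S,375,167.8,50).round(1),"side",ray(D,265.6,171.7,50).round(1))
print(manip.get_obs()["eef_pos"])
c=cam("wrist"); pk("w2",c); save(c,"w2.png",s=1.25); print(proj(c,(570,281,50))*1.25)
E
```

```text
ring scene [575.3 281.8  50. ] side [570.1 275.9  50. ]
[575.12956821 238.5673193  275.39943836]
[395.47481473 174.13595423]
```

View pics/w2.png

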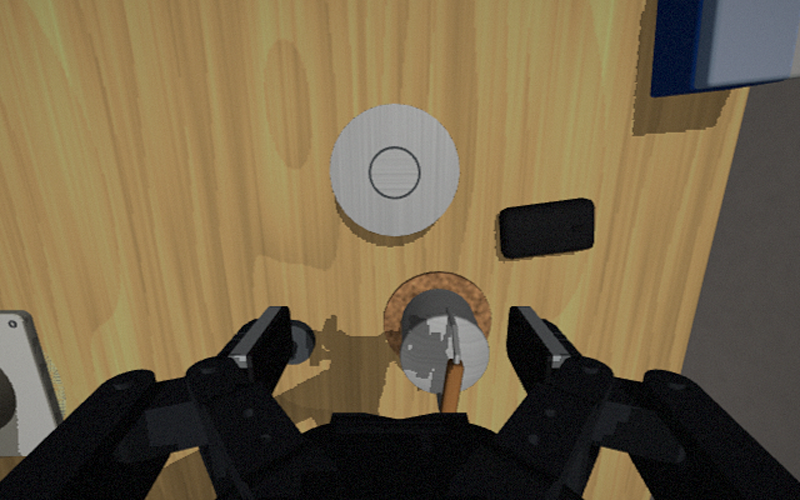

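Ring at (394.5,173), giving a plate centre of about (570,281.5). The pot stands on the mat. Moving on to the mould.

Request:
servo_tool --pt "-0.2 -0.02 0 0 0 0 1" --pt "-0.4 -0.04 0 0 0 0 1" --pt "-0.6 -0.06 0 0 0 0 1" --pt "-0.8 -0.08 0 0 0 0 1" --pt "-1 -0.1 0 0 0 0 1"

```text
t: 7.15
eef_pos: [549.4, -11.8, 275.9]
ee_rot: [0.708, 0.707, -0.0, 0.0]
wrist_force: [1.0, 0.7, 0.1]
opening: 85.2
grasp_force: 0.0
```

Request:
servo_tool --pt "-0.2 0 0 0 0 0 1" --pt "-0.4 0 0 0 0 0 1" --pt "-0.6 0 0 0 0 0 1" --pt "-0.8 0 0 0 0 0 1" --pt "-0.9 0 0 0 0 0 1" --pt "-0.9 0 0 0 0 0 1" --pt "-0.9 0 0 0 0 0 1" --pt "-0.9 0 0 0 0 0 1"

```text
t: 7.95
eef_pos: [549.6, -233.2, 275.8]
ee_rot: [0.707, 0.707, -0.0, -0.0]
wrist_force: [0.5, 0.3, -0.6]
opening: 85.7
grasp_force: 0.0
```

```bash
python3 - <<'E'
from h import *
print(manip.get_obs()["eef_pos"])
c=cam("wrist"); pk("w3",c); save(c,"w3.png",s=1.25)
hsv=cv2.cvtColor(c["px"],cv2.COLOR_RGB2HSV); m=((hsv[:,:,0]<16)&(hsv[:,:,1]>180)&(hsv[:,:,2]>80)).astype(np.uint8)
n,l,st,ce=cv2.connectedComponentsWithStats(m)
for i in range(1,n):
    if st[i,4]>150:
        cn=cv2.findContours((l==i).astype(np.uint8),0,1)[0]; e=cv2.fitEllipse(max(cn,key=len)); print(st[i],ce[i],e, ray(c,*e[0],64).round(1))
E
```

```text
[ 549.62001992 -233.19047998  275.80522217]
[324  59  34  37 951] [340.56677182  76.80231335] ((340.62677001953125, 76.63003540039062), (32.84625244140625, 35.611968994140625), 8.65817928314209) [ 572.3 -119.6   64. ]
[321 115  32  33 835] [336.47065868 130.64071856] ((336.4830017089844, 130.65354919433594), (31.327634811401367, 32.21486282348633), 10.330343246459961) [ 568.6 -179.3   64. ]
[318 165  31  30 726] [332.49449036 179.58815427] ((332.5119934082031, 179.59353637695312), (29.455347061157227, 29.625404357910156), 91.6480941772461) [ 564.6 -238.7   64. ]
```

View pics/w3.png

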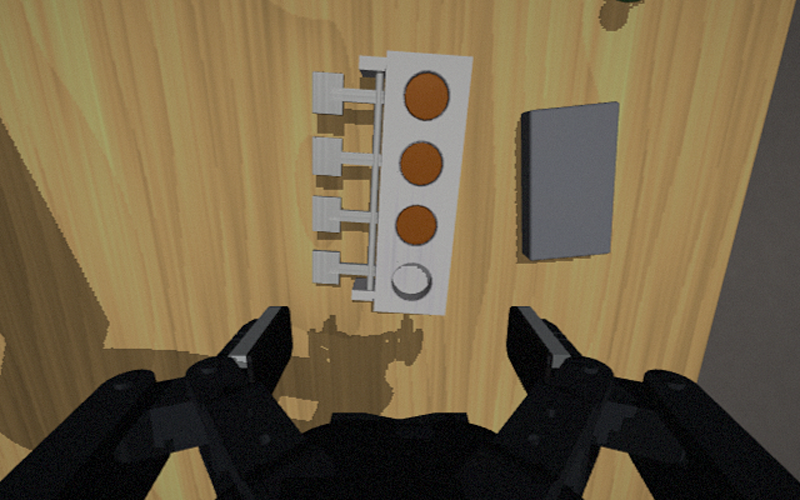

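Discs at (427,96), (421,163) and (416,224) in the picture, paddles left of them at x≈328. The cavity at the -y end is empty. Pressing paddle 2 first.

Request:
servo_tool --pt "0 -0.15 0.2 0 0 0 -1" --pt "0.004 -0.32 0.4 0 0 0 -1" --pt "0.004 -0.32 0.6 0 0 0 -1" --pt "0.004 -0.32 0.8 0 0 0 -1" --pt "0.004 -0.32 0.9 0 0 0 -1" --pt "0.004 -0.32 0.9 0 0 0 -1" --pt "0.004 -0.32 0.9 0 0 0 -1" --pt "0.004 -0.32 0.9 0 0 0 -1" --pt "0.004 -0.32 0.9 0 0 0 -1"

```text
t: 8.9
eef_pos: [472.2, -233.4, 54.0]
ee_rot: [0.707, 0.707, 0.001, 0.003]
wrist_force: [-0.1, 0.5, 0.4]
opening: -0.2
grasp_force: 0.0
```

Request:
servo_tool --pt "0 0 0.04 0 0 0 -1" --pt "0 0 0.07 0 0 0 -1" --pt "0 0 0.1 0 0 0 -1" --pt "0 0 0.12 0 0 0 -1" --pt "0 0 0.13 0 0 0 -1" --pt "0 0 0.13 0 0 0 -1"

```text
t: 9.5
eef_pos: [469.8, -232.6, 18.1]
ee_rot: [0.707, 0.707, -0.0, -0.0]
wrist_force: [0.8, -0.6, 1.5]
opening: 0.1
grasp_force: 0.6
```

Request:
servo_tool --pt "0 0 0.008 0 0 0 -1" --pt "0 0 0.012 0 0 0 -1" --pt "0 0 0.012 0 0 0 -1" --pt "0 0 0.012 0 0 0 -1"

```text
t: 9.9
eef_pos: [470.2, -232.7, 17.1]
ee_rot: [0.707, 0.707, 0.0, 0.0]
wrist_force: [-4.5, 1.5, 22.6]
opening: -0.0
grasp_force: 11.2
```

```bash
python3 - <<'E'
from h import *
o=manip.get_obs();print(o["eef_pos"],o["wrist_force"])
c=cam("side"); save(c,"s2.png",crop=(240,220,260,180),s=2.5)
E
```

```text
[ 470.1949561  -232.71540289   17.0681978 ] [-4.5167846   1.47654253 22.59789593]
```

View pics/s2.png

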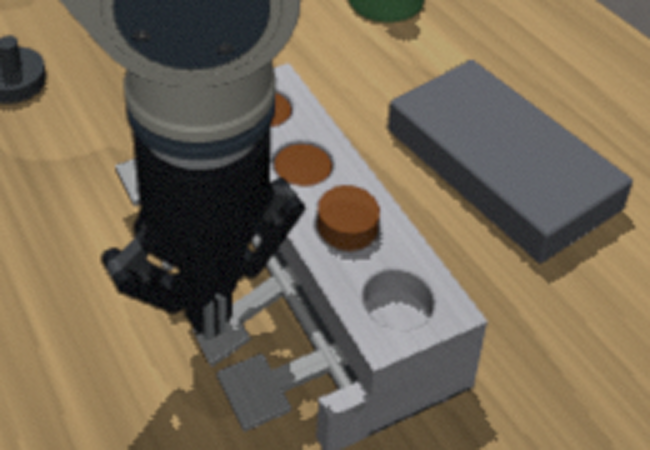

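Disc 2 stands proud at (348,215) and the paddle is at its stop. Now paddles 3 and 4.

Request:
servo_tool --pt "0 0 -0.12 0 0 0 -1" --pt "0.12 0.008 -0.12 0 0 0 -1" --pt "0.24 0.016 -0.12 0 0 0 -1" --pt "0.24 0.016 -0.12 0 0 0 -1" --pt "0.24 0.016 -0.08 0 0 0 -1" --pt "0.24 0.016 -0.05 0 0 0 -1" --pt "0.24 0.016 -0.03 0 0 0 -1" --pt "0.24 0.016 -0.015 0 0 0 -1" --pt "0.24 0.016 -0.006 0 0 0 -1" --pt "0.24 0.016 0 0 0 0 -1" --pt "0.24 0.016 0 0 0 0 -1"

```text
t: 11.05
eef_pos: [474.5, -173.5, 17.1]
ee_rot: [0.707, 0.707, 0.0, 0.001]
wrist_force: [-4.4, 1.8, 26.6]
opening: -0.1
grasp_force: 13.1
```

Request:
servo_tool --pt "0 0 -0.12 0 0 0 -1" --pt "0.12 0.008 -0.12 0 0 0 -1" --pt "0.24 0.016 -0.12 0 0 0 -1" --pt "0.24 0.016 -0.12 0 0 0 -1" --pt "0.24 0.016 -0.08 0 0 0 -1" --pt "0.24 0.016 -0.05 0 0 0 -1" --pt "0.24 0.016 -0.03 0 0 0 -1" --pt "0.24 0.016 -0.015 0 0 0 -1" --pt "0.24 0.016 -0.006 0 0 0 -1" --pt "0.24 0.016 0 0 0 0 -1" --pt "0.24 0.016 0 0 0 0 -1"

```text
t: 12.15
eef_pos: [478.5, -113.4, 17.0]
ee_rot: [0.707, 0.707, 0.0, 0.001]
wrist_force: [-4.2, -0.7, 27.8]
opening: -0.1
grasp_force: 13.7
```

Request:
servo_tool --pt "0 0 -0.1 0 0 0 -1" --pt "0 0 -0.3 0 0 0 -1" --pt "-0.01 0.13 -0.46 0 0 0 1" --pt "-0.025 0.3 -0.46 0 0 0 1" --pt "-0.025 0.377 -0.46 0 0 0 1" --pt "-0.025 0.377 -0.46 0 0 0 1" --pt "-0.025 0.377 -0.46 0 0 0 1" --pt "-0.025 0.377 -0.46 0 0 0 1" --pt "-0.025 0.377 -0.46 0 0 0 1" --pt "-0.025 0.377 -0.46 0 0 0 1" --pt "-0.025 0.377 -0.46 0 0 0 1"

```text
t: 13.25
eef_pos: [571.8, -119.0, 130.5]
ee_rot: [0.707, 0.707, -0.0, -0.0]
wrist_force: [0.7, 0.5, 0.0]
opening: 85.2
grasp_force: 0.0
```

```bash
python3 - <<'E'
from h import *
o=manip.get_obs();print(o["eef_pos"],np.abs(o["joint_vel"]).max(),o["opening"])
E
```

```text
[ 571.83743767 -118.96945589  130.53793102] 0.006042676863658784 85.20416867404364
```

Request:
servo_tool --pt "-0.002 0.002 0.1 0 0 0 1" --pt "-0.002 0.002 0.18 0 0 0 1" --pt "-0.002 0.002 0.23 0 0 0 1" --pt "-0.002 0.002 0.256 0 0 0 1" --pt "-0.002 0.002 0.256 0 0 0 1" --pt "-0.002 0.002 0.256 0 0 0 1" --pt "-0.002 0.002 0.256 0 0 0 -1" --pt "-0.002 0.002 0.256 0 0 0 -1" --pt "-0.002 0.002 0.256 0 0 0 -1" --pt "-0.002 0.002 0.256 0 0 0 -1" --pt "-0.002 0.002 0.256 0 0 0 -1" --pt "-0.002 0.002 0.256 0 0 0 -1" --pt "-0.002 0.002 0.256 0 0 0 -1"

```text
t: 14.55
eef_pos: [573.1, -119.5, 66.9]
ee_rot: [0.707, 0.707, 0.0, 0.0]
wrist_force: [-0.1, 0.5, 4.0]
opening: 37.8
grasp_force: 59.8
```

Request:
servo_tool --pt "0 0 -0.06 0 0 0 -1" --pt "0 0 -0.2 0 0 0 -1" --pt "0 0 -0.36 0 0 0 -1" --pt "0.1 0 -0.5 0 0 0 -1" --pt "0.25 0 -0.54 0 0 0 -1" --pt "0.4 -0.004 -0.54 0 0 0 -1" --pt "0.55 -0.008 -0.54 0 0 0 -1" --pt "0.7 -0.012 -0.54 0 0 0 -1" --pt "0.85 -0.012 -0.54 0 0 0 -1" --pt "1 -0.012 -0.54 0 0 0 -1"

```text
t: 15.55
eef_pos: [569.0, 131.9, 202.0]
ee_rot: [0.707, 0.707, -0.0, -0.0]
wrist_force: [0.7, 0.0, -0.2]
opening: 37.6
grasp_force: 62.2
```

Request:
servo_tool --pt "0.15 0 0 0 0 0 -1" --pt "0.3 0 0 0 0 0 -1" --pt "0.45 0 0.1 0 0 0 -1" --pt "0.56 0 0.2 0 0 0 -1" --pt "0.604 0 0.3 0 0 0 -1" --pt "0.604 0 0.4 0 0 0 -1" --pt "0.604 0 0.4 0 0 0 -1" --pt "0.604 0 0.4 0 0 0 -1" --pt "0.604 0 0.4 0 0 0 -1"

```text
t: 16.45
eef_pos: [570.6, 281.5, 103.2]
ee_rot: [0.707, 0.707, 0.001, 0.0]
wrist_force: [0.2, -0.7, 0.4]
opening: 37.4
grasp_force: 62.1
```

```bash
python3 - <<'E'
from h import *
o=manip.get_obs();print(o["eef_pos"],o["opening"],o["grasp_force"])
c=cam("side"); s=cam("scene")
a=c["px"][100:300,220:440,::-1]; b=s["px"][80:280,270:490,::-1]
cv2.imwrite("pics/s3.png",cv2.resize(np.hstack([a,b]),None,fx=1.8,fy=1.8,interpolation=cv2.INTER_CUBIC))
E
```

```text
[570.62443534 281.51586585 103.20079409] 37.433461256403575 62.14763402938843
```

View pics/s3.png

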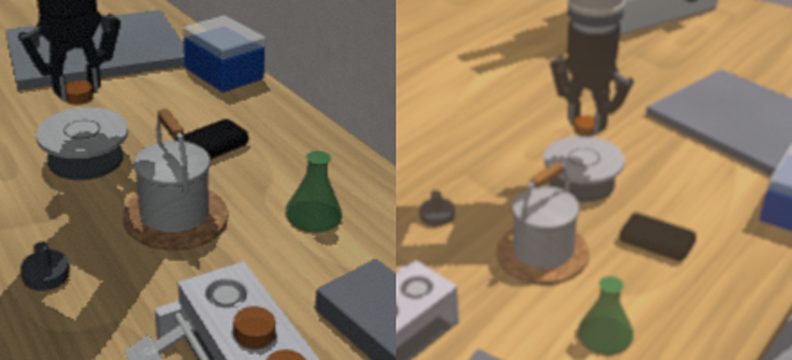

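Disc held flat above the plate, pot still on the mat. Placing it.

Request:
servo_tool --pt "0 0 0.08 0 0 0 -1" --pt "0 0 0.15 0 0 0 -1" --pt "0 0 0.185 0 0 0 -1" --pt "0 0 0.198 0 0 0 -1" --pt "0 0 0.198 0 0 0 -1" --pt "0 0 0.198 0 0 0 -1" --pt "0 0 0.198 0 0 0 0" --pt "0 0 0.198 0 0 0 0.5" --pt "0 0 0.198 0 0 0 0.5" --pt "0 0 0.198 0 0 0 0.5" --pt "0 0 0.15 0 0 0 0.5" --pt "0 0 0 0 0 0 1" --pt "0 0 -0.2 0 0 0 1" --pt "0 0 -0.3 0 0 0 1" --pt "-0.12 0 -0.4 0 0 0 1" --pt "-0.24 0 -0.4 0 0 0 1" --pt "-0.24 0 -0.4 0 0 0 1" --pt "-0.24 0 -0.4 0 0 0 1" --pt "-0.24 0 -0.4 0 0 0 1"

```text
t: 18.45
eef_pos: [569.7, 222.1, 201.6]
ee_rot: [0.707, 0.707, 0.0, -0.0]
wrist_force: [0.8, 0.3, -0.3]
opening: 85.3
grasp_force: 0.0
```

```bash
cat > disc.py <<'E'
from h import *
def discs(c,z):
    hsv=cv2.cvtColor(c["px"],cv2.COLOR_RGB2HSV); m=((hsv[:,:,0]<16)&(hsv[:,:,1]>180)&(hsv[:,:,2]>80)).astype(np.uint8)
    n,l,st,ce=cv2.connectedComponentsWithStats(m)
    for i in range(1,n):
        if st[i,4]>100:
            cn=cv2.findContours((l==i).astype(np.uint8),0,1)[0]; e=cv2.fitEllipse(max(cn,key=len)); print(st[i],np.round(e[1],1), ray(c,*e[0],z).round(1))
E
python3 - <<'E'
from disc import *
o=manip.get_obs();print(o["eef_pos"])
c=cam("wrist"); pk("w4",c); discs(c,68)
hsv=cv2.cvtColor(c["px"],cv2.COLOR_RGB2HSV)
p=proj(c,(570,281.5,50)); print(p)
u,v=map(int,p); save(c,"w4.png",crop=(max(u-80,0),max(v-80,0),160,160),s=3)
E
```

```text
[569.72872613 222.12287964 201.61055437]
[ 299  108   41   43 1355] [39.8 41.6] [567.8 281.2  68. ]
[320.99159225 127.68197712]
```

View pics/w4.png

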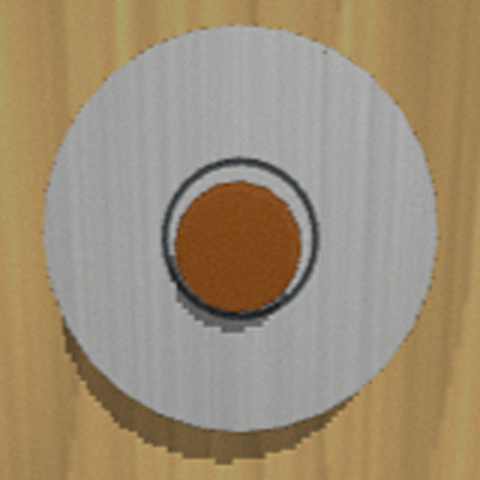

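Ring centred at (240,237) in the crop and the disc at (239,247), so it is within about 2.5 mm. Next disc 3.

Request:
servo_tool --pt "-0.18 0 0 0 0 0 1" --pt "-0.36 0 0 0 0 0 1" --pt "-0.54 0 0 0 0 0 1" --pt "-0.72 0 0 0 0 0 1" --pt "-0.86 0 0 0 0 0 1" --pt "-1 0 0 0 0 0 1"

```text
t: 19.1
eef_pos: [569.8, -29.3, 201.2]
ee_rot: [0.707, 0.707, -0.0, -0.0]
wrist_force: [1.5, 0.1, -0.9]
opening: 85.5
grasp_force: 0.0
```

Request:
servo_tool --pt "-0.18 0 0 0 0 0 1" --pt "-0.36 0 0 0 0 0 1" --pt "-0.5 0 0.1 0 0 0 1" --pt "-0.604 0 0.25 0 0 0 1" --pt "-0.604 0 0.4 0 0 0 1" --pt "-0.604 0 0.4 0 0 0 1" --pt "-0.604 0 0.4 0 0 0 1" --pt "-0.604 0 0.4 0 0 0 1" --pt "-0.604 0 0.4 0 0 0 1"

```text
t: 20.0
eef_pos: [571.3, -179.1, 103.7]
ee_rot: [0.707, 0.708, 0.001, 0.002]
wrist_force: [-0.3, -0.2, 0.2]
opening: 85.2
grasp_force: 0.0
```

Request:
servo_tool --pt "0 -0.004 0.06 0 0 0 1" --pt "0 -0.004 0.12 0 0 0 1" --pt "0 -0.004 0.146 0 0 0 1" --pt "0 -0.004 0.146 0 0 0 1" --pt "0 -0.004 0.146 0 0 0 1" --pt "0 -0.004 0.146 0 0 0 -1" --pt "0 -0.004 0.146 0 0 0 -1" --pt "0 -0.004 0.146 0 0 0 -1" --pt "0 -0.004 0.146 0 0 0 -1" --pt "0 -0.004 0.146 0 0 0 -1" --pt "0 -0.004 0.146 0 0 0 -1" --pt "0 -0.004 0.146 0 0 0 -1"

```text
t: 21.2
eef_pos: [569.2, -179.6, 65.5]
ee_rot: [0.707, 0.707, 0.0, 0.0]
wrist_force: [1.2, 0.9, 4.3]
opening: 38.1
grasp_force: 60.0
```

Request:
servo_tool --pt "0 0 -0.06 0 0 0 -1" --pt "0 0 -0.2 0 0 0 -1" --pt "0 0 -0.36 0 0 0 -1" --pt "0.1 0 -0.5 0 0 0 -1" --pt "0.25 0 -0.544 0 0 0 -1" --pt "0.4 0 -0.544 0 0 0 -1" --pt "0.55 0 -0.544 0 0 0 -1" --pt "0.7 0.004 -0.544 0 0 0 -1" --pt "0.85 0.007 -0.544 0 0 0 -1" --pt "1 0.007 -0.544 0 0 0 -1"

```text
t: 22.2
eef_pos: [569.8, 71.9, 201.6]
ee_rot: [0.707, 0.707, -0.0, -0.0]
wrist_force: [0.5, -0.5, -0.3]
opening: 37.6
grasp_force: 62.2
```

Request:
servo_tool --pt "0.15 0 0 0 0 0 -1" --pt "0.3 0 0 0 0 0 -1" --pt "0.45 0 0 0 0 0 -1" --pt "0.6 0 0 0 0 0 -1" --pt "0.74 0 0.1 0 0 0 -1" --pt "0.85 0 0.2 0 0 0 -1" --pt "0.85 0 0.34 0 0 0 -1" --pt "0.85 0 0.4 0 0 0 -1" --pt "0.85 0 0.4 0 0 0 -1" --pt "0.85 0 0.4 0 0 0 -1" --pt "0.85 0 0.4 0 0 0 -1"

```text
t: 23.3
eef_pos: [571.7, 282.9, 103.0]
ee_rot: [0.707, 0.707, 0.001, 0.0]
wrist_force: [0.1, 0.3, -0.8]
opening: 37.4
grasp_force: 62.2
```

Request:
servo_tool --pt "0 0 0.06 0 0 0 -1" --pt "0 0 0.11 0 0 0 -1" --pt "0 0 0.13 0 0 0 -1" --pt "0 0 0.13 0 0 0 -1" --pt "0 0 0.13 0 0 0 -1" --pt "0 0 0.13 0 0 0 0" --pt "0 0 0.13 0 0 0 0.5" --pt "0 0 0.13 0 0 0 0.5" --pt "0 0 0.13 0 0 0 0.5" --pt "0 0 0.08 0 0 0 0.5" --pt "0 0 -0.05 0 0 0 1" --pt "0 0 -0.2 0 0 0 1" --pt "0 0 -0.35 0 0 0 1" --pt "-0.12 0 -0.4 0 0 0 1" --pt "-0.24 0 -0.4 0 0 0 1" --pt "-0.24 0 -0.4 0 0 0 1" --pt "-0.24 0 -0.4 0 0 0 1" --pt "-0.24 0 -0.4 0 0 0 1"

```text
t: 25.1
eef_pos: [570.6, 223.7, 201.3]
ee_rot: [0.707, 0.707, 0.0, -0.0]
wrist_force: [-0.5, 0.1, -0.4]
opening: 85.7
grasp_force: 0.0
```

```bash
python3 - <<'E'
from disc import *
o=manip.get_obs();print(o["eef_pos"])
c=cam("wrist"); pk("w5",c); discs(c,86)
u,v=map(int,proj(c,(570,281.5,50))); save(c,"w5.png",crop=(max(u-80,0),max(v-80,0),160,160),s=3)
E
```

```text
[570.59095903 223.68952821 201.2865767 ]
[ 297  107   44   46 1565] [42.8 45. ] [568.7 282.8  86. ]
```

View pics/w5.png

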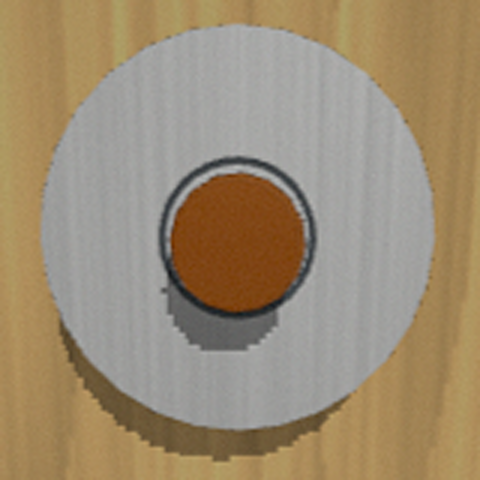

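Disc 3 lies flat, centred on the ring (238,240). Now disc 2.

Request:
servo_tool --pt "-0.18 0 0 0 0 0 1" --pt "-0.36 0 0 0 0 0 1" --pt "-0.54 0 0 0 0 0 1" --pt "-0.72 0 0 0 0 0 1" --pt "-0.86 0 0 0 0 0 1" --pt "-1 -0.01 0 0 0 0 1"

```text
t: 25.75
eef_pos: [568.4, -27.8, 200.9]
ee_rot: [0.707, 0.707, 0.0, -0.0]
wrist_force: [-0.4, -0.0, -0.0]
opening: 85.6
grasp_force: 0.0
```

Request:
servo_tool --pt "-0.18 -0.01 0 0 0 0 1" --pt "-0.36 -0.012 0 0 0 0 1" --pt "-0.54 -0.012 0 0 0 0 1" --pt "-0.7 -0.012 0.1 0 0 0 1" --pt "-0.848 -0.012 0.25 0 0 0 1" --pt "-0.848 -0.012 0.4 0 0 0 1" --pt "-0.848 -0.012 0.4 0 0 0 1" --pt "-0.848 -0.012 0.4 0 0 0 1" --pt "-0.848 -0.012 0.4 0 0 0 1" --pt "-0.848 -0.012 0.4 0 0 0 1"

```text
t: 26.75
eef_pos: [566.6, -238.5, 103.3]
ee_rot: [0.707, 0.708, 0.001, 0.002]
wrist_force: [0.3, 0.0, 0.0]
opening: 84.9
grasp_force: 0.0
```

Request:
servo_tool --pt "0 -0.004 0.06 0 0 0 1" --pt "0 -0.004 0.12 0 0 0 1" --pt "0 -0.004 0.144 0 0 0 1" --pt "0 -0.004 0.144 0 0 0 1" --pt "0 -0.004 0.144 0 0 0 1" --pt "0 -0.004 0.144 0 0 0 -1" --pt "0 -0.004 0.144 0 0 0 -1" --pt "0 -0.004 0.144 0 0 0 -1" --pt "0 -0.004 0.144 0 0 0 -1" --pt "0 -0.004 0.144 0 0 0 -1" --pt "0 -0.004 0.144 0 0 0 -1" --pt "0 -0.004 0.144 0 0 0 -1"

```text
t: 27.95
eef_pos: [565.2, -239.3, 65.8]
ee_rot: [0.707, 0.707, 0.001, 0.001]
wrist_force: [4.8, 0.2, 3.7]
opening: 37.6
grasp_force: 60.3
```

Request:
servo_tool --pt "0 0 -0.06 0 0 0 -1" --pt "0 0 -0.2 0 0 0 -1" --pt "0 0 -0.36 0 0 0 -1" --pt "0.1 0 -0.5 0 0 0 -1" --pt "0.25 0 -0.544 0 0 0 -1" --pt "0.4 0 -0.544 0 0 0 -1" --pt "0.55 0.01 -0.544 0 0 0 -1" --pt "0.7 0.02 -0.544 0 0 0 -1" --pt "0.85 0.024 -0.544 0 0 0 -1" --pt "1 0.024 -0.544 0 0 0 -1"

```text
t: 28.95
eef_pos: [568.4, 12.3, 200.6]
ee_rot: [0.707, 0.707, -0.001, -0.001]
wrist_force: [0.8, 0.3, -0.1]
opening: 37.7
grasp_force: 62.9
```

Request:
servo_tool --pt "0.18 0 0 0 0 0 -1" --pt "0.36 0 0 0 0 0 -1" --pt "0.54 0 0 0 0 0 -1" --pt "0.7 0 0 0 0 0 -1" --pt "0.85 0 0 0 0 0 -1" --pt "1 0 0 0 0 0 -1"

```text
t: 29.55
eef_pos: [568.4, 261.9, 200.5]
ee_rot: [0.707, 0.707, -0.002, -0.0]
wrist_force: [1.5, -0.3, -0.6]
opening: 37.7
grasp_force: 62.9
```

Request:
servo_tool --pt "0.09 0 0.1 0 0 0 -1" --pt "0.09 0 0.24 0 0 0 -1" --pt "0.09 0 0.36 0 0 0 -1" --pt "0.09 0 0.36 0 0 0 -1" --pt "0.09 0 0.36 0 0 0 -1" --pt "0.09 0 0.36 0 0 0 -1"

```text
t: 30.15
eef_pos: [570.8, 283.6, 112.7]
ee_rot: [0.707, 0.707, 0.001, 0.0]
wrist_force: [-0.4, 0.5, -0.2]
opening: 37.6
grasp_force: 62.9
```

Request:
servo_tool --pt "0 0 0.05 0 0 0 -1" --pt "0 0 0.085 0 0 0 -1" --pt "0 0 0.097 0 0 0 -1" --pt "0 0 0.097 0 0 0 -1" --pt "0 0 0.097 0 0 0 -1" --pt "0 0 0.097 0 0 0 0" --pt "0 0 0.097 0 0 0 0.5" --pt "0 0 0.097 0 0 0 0.5" --pt "0 0 0.097 0 0 0 0.5" --pt "0 0 0.05 0 0 0 0.5" --pt "0 0 -0.05 0 0 0 1" --pt "0 0 -0.2 0 0 0 1" --pt "0 0 -0.35 0 0 0 1" --pt "-0.12 0 -0.35 0 0 0 1" --pt "-0.24 0 -0.35 0 0 0 1" --pt "-0.24 0 -0.35 0 0 0 1" --pt "-0.24 0 -0.35 0 0 0 1" --pt "-0.24 0 -0.35 0 0 0 1"

```text
t: 31.95
eef_pos: [570.2, 224.2, 198.9]
ee_rot: [0.707, 0.707, 0.0, 0.0]
wrist_force: [0.4, -0.0, 0.3]
opening: 85.2
grasp_force: 0.0
```

```bash
python3 - <<'E'
from disc import *
o=manip.get_obs();print(o["eef_pos"])
c=cam("wrist"); pk("w6",c); discs(c,104)
E
```

```text
[570.23471156 224.23559344 198.93252818]
[ 295  106   49   50 1854] [47.  48.5] [568.6 283.4 104. ]
```

Request:
servo_tool --pt "-0.17 -0.1 0 0 0 0 1" --pt "-0.34 -0.2 0 0 0 0 1" --pt "-0.5 -0.3 0 0 0 0 1" --pt "-0.65 -0.4 0 0 0 0 1" --pt "-0.8 -0.5 0 0 0 0 1" --pt "-0.85 -0.5 0 0 0 0 1" --pt "-0.85 -0.5 0 0 0 0 1" --pt "-0.85 -0.5 0 0 0 0 1" --pt "-0.85 -0.5 0 0 0 0 1"

```text
t: 32.9
eef_pos: [446.0, 12.1, 198.7]
ee_rot: [0.707, 0.708, 0.0, 0.0]
wrist_force: [-0.5, -0.0, -0.5]
opening: 85.1
grasp_force: 0.0
```

```bash
python3 - <<'E'
from h import *
o=manip.get_obs();print(o["eef_pos"])
c=cam("wrist"); pk("w7",c); s=cam("side")
u,v=map(int,proj(c,(444,67,20))); x0,y0=max(u-80,0),max(v-80,0); print(x0,y0)
a=c["px"][y0:y0+160,x0:x0+160,::-1]; b=s["px"][90:250,220:380,::-1]; print(a.shape)
cv2.imwrite("pics/w7.png",cv2.resize(np.hstack([a,b]),None,fx=2.5,fy=2.5,interpolation=cv2.INTER_CUBIC))
E
```

```text
[446.03246883  12.06864088 198.65616866]
238 50
(160, 160, 3)
```

View pics/w7.png

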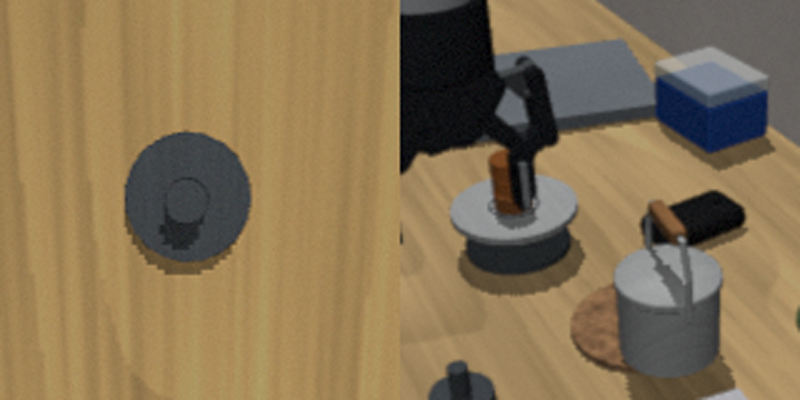

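Stack stands straight. The weight's knob is at (187,199) in the left crop. The pot has been knocked off the mat's centre in the side view, so I'll re-seat it before placing the weight.

Request:
servo_tool --pt "0 0.15 -0.1 0 0 0 1" --pt "0 0.3 -0.2 0 0 0 1" --pt "0 0.45 -0.3 0 0 0 1" --pt "0 0.6 -0.4 0 0 0 1" --pt "0 0.74 -0.4 0 0 0 1" --pt "0 0.74 -0.4 0 0 0 1" --pt "0 0.74 -0.4 0 0 0 1" --pt "0 0.74 -0.4 0 0 0 1" --pt "0 0.74 -0.4 0 0 0 1"

```text
t: 33.9
eef_pos: [629.0, 11.4, 298.2]
ee_rot: [0.707, 0.707, -0.0, -0.0]
wrist_force: [-0.0, 0.3, 0.6]
opening: 85.4
grasp_force: 0.0
```

```bash
python3 - <<'E'
from h import *
w7=ld("w7"); print("knob",ray(w7,312.8,129.6,44).round(1),"base",ray(w7,238+188/2.5,50+196/2.5,12).round(1))
o=manip.get_obs();print(o["eef_pos"])
c=cam("wrist"); pk("w8",c); s=cam("scene"); pk("s8",s)
print(proj(c,(621,98,8)))
a=c["px"][20:240,210:430,::-1]; b=s["px"][80:300,270:490,::-1]
cv2.imwrite("pics/w8.png",cv2.resize(np.hstack([a,b]),None,fx=1.8,fy=1.8,interpolation=cv2.INTER_CUBIC))
E
```

```text
knob [438.2  69.5  44. ] base [438.   69.4  12. ]
[628.97255397  11.35755176 298.22774117]
[314.88324664 104.28454554]
```

View pics/w8.png

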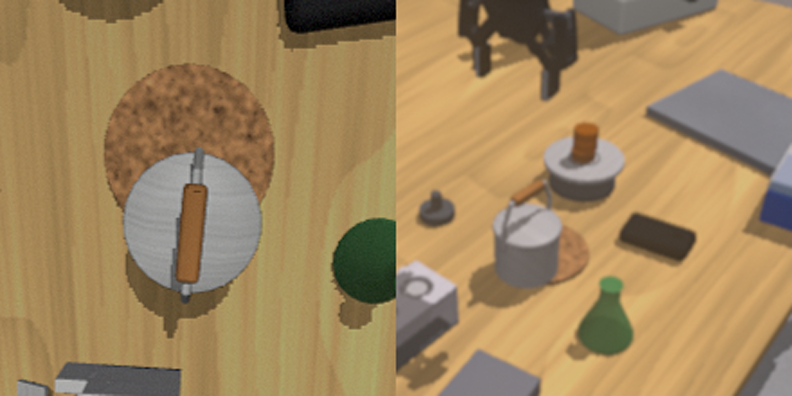

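The pot is upright on the mat but shifted towards -y. Its grip runs from (196,185) to (187,281) in the left crop.

```bash
python3 - <<'E'
from h import *
c=ld("w8"); 
hsv=cv2.cvtColor(c["px"],cv2.COLOR_RGB2HSV); m=((hsv[:,:,0]<16)&(hsv[:,:,1]>130)&(hsv[:,:,2]>90)).astype(np.uint8); m[:120]=0;m[180:]=0;m[:,300:335]*=1;m[:,:300]=0;m[:,335:]=0
r=cv2.minAreaRect(cv2.findNonZero(m)); print(r)
P=np.array([ray(c,*p,144) for p in cv2.boxPoints(r)]);print(P.round(1).tolist(),P.mean(0).round(1))
g=lambda u,v:ray(c,210+u/1.8,20+v/1.8,144)
a,b=g(196,185),g(187,281);print(a,b,(a+b)/2,np.degrees(np.arctan2(a[0]-b[0],a[1]-b[1])))
# lid rim
print([g(u,v).round(1) for u,v in ((124,222),(262,222))], ray(c,210+193/1.8,20+222/1.8,92).round(1))
m=lambda u,v:ray(c,210+u/1.8,20+v/1.8,8).round(1); print(m(105,150),m(274,150),m(188,64))
E
```

```text
((315.6831970214844, 149.16831970214844), (12.537468910217285, 54.130027770996094), 5.710593223571777)
[[614.4, 22.3, 144.0], [620.3, 76.4, 144.0], [632.6, 75.2, 144.0], [627.4, 21.0, 144.0]] [623.7  48.8 144. ]
[626.98182032  75.31388702 144.        ] [621.81458606  21.66009904 144.        ] [624.39820319  48.48699303 144.        ] 5.501017952025171
[array([586.7,  55.2, 144. ]), array([663.9,  55.3, 144. ])] [624.9  50.7  92. ]
[555.   99.2   8. ] [688.1  99.3   8. ] [620.6 161.1   8. ]
```

Request:
servo_tool --pt "0.08 -0.01 0.15 0 0 0.0158 1" --pt "0.152 -0.018 0.3 0 0 0.0158 1" --pt "0.152 -0.018 0.42 0 0 0.0158 1" --pt "0.152 -0.018 0.47 0 0 0.0158 1" --pt "0.152 -0.018 0.56 0 0 0.0158 1" --pt "0.152 -0.018 0.65 0 0 0.0158 1" --pt "0.152 -0.018 0.71 0 0 0.0158 1" --pt "0.152 -0.018 0.71 0 0 0.0158 1" --pt "0.152 -0.018 0.71 0 0 0.0158 1" --pt "0.152 -0.018 0.71 0 0 0.0158 -1" --pt "0.152 -0.018 0.71 0 0 0.0158 -1" --pt "0.152 -0.018 0.71 0 0 0.0158 -1" --pt "0.152 -0.018 0.71 0 0 0.0158 -1" --pt "0.152 -0.018 0.71 0 0 0.0158 -1" --pt "0.152 -0.018 0.71 0 0 0.0158 -1" --pt "0.152 -0.018 0.71 0 0 0.0158 -1" --pt "0.152 -0.018 0.71 0 0 0.0158 -1"

```text
t: 35.7
eef_pos: [625.9, 49.1, 121.5]
ee_rot: [0.741, 0.671, 0.0, 0.0]
wrist_force: [-1.1, 0.3, 4.7]
opening: 12.8
grasp_force: 59.5
```

Request:
servo_tool --pt "0 0 -0.03 0 0 0 -1" --pt "0 0 -0.06 0 0 0 -1" --pt "0.06 -0.012 -0.06 0 0 0 -1" --pt "0.13 -0.027 -0.06 0 0 0 -1" --pt "0.191 -0.039 -0.06 0 0 0 -1" --pt "0.191 -0.039 -0.06 0 0 0 -1" --pt "0.191 -0.039 -0.06 0 0 0 -1" --pt "0.191 -0.039 -0.03 0 0 0 -1" --pt "0.191 -0.039 -0.01 0 0 0 -1" --pt "0.191 -0.039 0 0 0 0 -1" --pt "0.191 -0.039 0 0 0 0 -1"

```text
t: 36.8
eef_pos: [620.5, 97.2, 121.6]
ee_rot: [0.742, 0.671, -0.0, -0.0]
wrist_force: [-2.8, -0.0, 5.2]
opening: 12.6
grasp_force: 60.0
```

Request:
servo_tool --pt "0 0 0 0 0 0 0" --pt "0 0 0 0 0 0 1" --pt "0 0 0 0 0 0 1" --pt "0 0 0 0 0 0 1" --pt "0 0 0 0 0 0 1" --pt "0 0 0 0 0 0 1" --pt "0 0 -0.1 0 0 0 1" --pt "0 0 -0.25 0 0 0 1" --pt "0 0 -0.4 0 0 0 1" --pt "-0.02 -0.1 -0.5 0 0 0 1" --pt "-0.07 -0.26 -0.5 0 0 -0.0158 1" --pt "-0.11 -0.42 -0.45 0 0 -0.0158 1" --pt "-0.15 -0.57 -0.35 0 0 -0.0158 1" --pt "-0.182 -0.71 -0.25 0 0 -0.0158 1" --pt "-0.182 -0.71 -0.2 0 0 -0.0158 1" --pt "-0.182 -0.71 -0.2 0 0 -0.0158 1" --pt "-0.182 -0.71 -0.2 0 0 -0.0158 1" --pt "-0.182 -0.71 -0.2 0 0 -0.0158 1"

```text
t: 38.6
eef_pos: [441.0, 70.1, 172.0]
ee_rot: [0.707, 0.707, 0.001, 0.001]
wrist_force: [-0.8, -0.0, -0.6]
opening: 85.6
grasp_force: 0.0
```

```bash
python3 - <<'E'
from h import *
o=manip.get_obs();print(o["eef_pos"])
c=cam("side"); s=cam("scene")
a=c["px"][100:300,220:440,::-1]; b=s["px"][80:280,270:490,::-1]
cv2.imwrite("pics/s9.png",cv2.resize(np.hstack([a,b]),None,fx=1.8,fy=1.8,interpolation=cv2.INTER_CUBIC))
E
```

```text
[441.04159529  70.09524606 172.02419885]
```

View pics/s9.png

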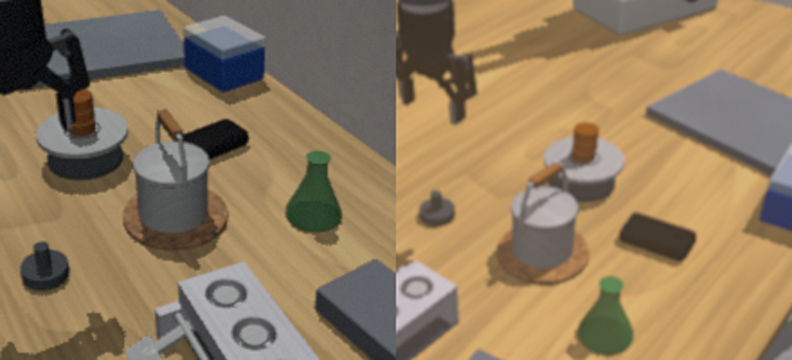

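Pot is centred on the mat again, the stack is intact and the weight is undisturbed. Grasping the weight's knob.

Request:
servo_tool --pt "0 -0.005 0.15 0 0 0 1" --pt "0 -0.005 0.32 0 0 0 1" --pt "0 -0.005 0.46 0 0 0 1" --pt "0 -0.005 0.56 0 0 0 1" --pt "0 -0.005 0.606 0 0 0 1" --pt "0 -0.005 0.606 0 0 0 1" --pt "0 -0.005 0.606 0 0 0 1" --pt "0 -0.005 0.606 0 0 0 -1" --pt "0 -0.005 0.606 0 0 0 -1" --pt "0 -0.005 0.606 0 0 0 -1" --pt "0 -0.005 0.606 0 0 0 -1" --pt "0 -0.005 0.606 0 0 0 -1" --pt "0 -0.005 0.606 0 0 0 -1" --pt "0 -0.005 0.606 0 0 0 -1" --pt "0 -0.005 0.606 0 0 0 -1" --pt "0 -0.005 0.606 0 0 0 -1"

```text
t: 40.3
eef_pos: [438.5, 69.9, 20.1]
ee_rot: [0.707, 0.707, 0.0, 0.0]
wrist_force: [-0.9, -0.6, 8.3]
opening: 15.9
grasp_force: 58.3
```

Request:
servo_tool --pt "0 0 -0.08 0 0 0 -1" --pt "0 0 -0.24 0 0 0 -1" --pt "0 0 -0.42 0 0 0 -1" --pt "0.04 0.025 -0.58 0 0 0 -1" --pt "0.13 0.08 -0.64 0 0 0 -1" --pt "0.25 0.155 -0.64 0 0 0 -1" --pt "0.37 0.23 -0.64 0 0 0 -1" --pt "0.49 0.305 -0.64 0 0 0 -1" --pt "0.61 0.38 -0.64 0 0 0 -1" --pt "0.72 0.45 -0.64 0 0 0 -1" --pt "0.8 0.5 -0.64 0 0 0 -1" --pt "0.852 0.53 -0.64 0 0 0 -1" --pt "0.852 0.53 -0.6 0 0 0 -1" --pt "0.852 0.53 -0.54 0 0 0 -1" --pt "0.852 0.53 -0.5 0 0 0 -1" --pt "0.852 0.53 -0.5 0 0 0 -1" --pt "0.852 0.53 -0.5 0 0 0 -1" --pt "0.852 0.53 -0.5 0 0 0 -1"

```text
t: 42.1
eef_pos: [570.9, 282.6, 145.0]
ee_rot: [0.707, 0.707, 0.0, 0.0]
wrist_force: [0.9, 0.3, -1.6]
opening: 16.3
grasp_force: 59.2
```

```bash
python3 - <<'E'
from disc import *
o=manip.get_obs();print(o["eef_pos"],o["wrist_force"],o["opening"])
# weight extent in scene/side: dark blob near the predicted place
X=np.array(o["eef_pos"])
for n in ("scene","side"):
    c=cam(n); pk("f_"+n,c)
    for z0 in (-20,-4): # underside & top of the weight's disc
        for dx,dy in ((28,0),(-28,0),(0,28),(0,-28)): pass
    discs(c,104)
    bt=[proj(c,X+[28*np.cos(a),28*np.sin(a),z]) for a in np.linspace(0,6.28,40) for z in(-20.1,-4.1)]; bt=np.array(bt)
    g=c["px"].max(2); u0,v0=bt.min(0);u1,v1=bt.max(0); print(n,"pred",u0.round(1),u1.round(1),v0.round(1),v1.round(1))
    y=int((v0+v1)/2); row=g[y,int(u0)-12:int(u1)+13]; print(y,int(u0)-12,row.tolist())
    x=int((u0+u1)/2); print(x,int(v0),g[int(v0):int(v1)+16,x].tolist())
E
```

```text
[570.90511989 282.59739963 144.97333676] [ 0.85564816  0.29805407 -1.59859793] 16.280430085012657
[  0  43  16  26 313] [14.4 28.6] [-1167.8   -20.3   104. ]
scene pred 365.6 386.1 134.9 150.0
142 353 [196, 196, 195, 195, 193, 194, 194, 195, 196, 198, 200, 203, 190, 143, 92, 79, 87, 86, 80, 77, 77, 76, 75, 76, 75, 76, 76, 78, 82, 88, 93, 92, 103, 140, 175, 190, 194, 197, 198, 198, 196, 195, 193, 192, 191, 189]
375 134 [71, 71, 71, 71, 71, 71, 73, 74, 75, 77, 76, 75, 72, 71, 75, 101, 136, 155, 160, 157, 145, 126, 112, 109, 110, 113, 116, 114, 111, 109, 110]
side pred 249.6 273.4 133.2 149.4
141 237 [111, 112, 112, 111, 114, 112, 111, 109, 110, 111, 111, 109, 108, 89, 72, 57, 44, 40, 37, 40, 36, 36, 37, 35, 36, 37, 37, 41, 37, 39, 39, 35, 35, 38, 35, 24, 30, 51, 59, 60, 60, 58, 56, 56, 57, 56, 55, 61, 59]
261 133 [39, 35, 37, 43, 37, 38, 37, 40, 36, 36, 45, 53, 36, 38, 35, 36, 38, 72, 118, 120, 119, 120, 122, 110, 81, 77, 79, 75, 75, 82, 85, 80]
```

The weight is where predicted in both views and level. Setting it down.

Request:
servo_tool --pt "0 0 0.035 0 0 0 -1" --pt "0 0 0.06 0 0 0 -1" --pt "0 0 0.074 0 0 0 -1" --pt "0 0 0.08 0 0 0 -1" --pt "0 0 0.08 0 0 0 -1" --pt "0 0 0.08 0 0 0 -1"

```text
t: 42.8
eef_pos: [570.8, 282.9, 124.5]
ee_rot: [0.707, 0.707, 0.0, 0.0]
wrist_force: [0.5, 0.1, -2.4]
opening: 16.1
grasp_force: 59.2
```

Request:
servo_tool --pt "0 0 0.002 0 0 0 -1" --pt "0 0 0.003 0 0 0 -1" --pt "0 0 0.003 0 0 0 -1"

```text
t: 43.1
eef_pos: [570.9, 283.0, 124.2]
ee_rot: [0.707, 0.707, 0.0, 0.0]
wrist_force: [-2.0, -0.6, 2.3]
opening: 15.8
grasp_force: 59.5
```

Contact made. Release and back off upwards.

Request:
servo_tool --pt "0 0 0 0 0 0 -0.3" --pt "0 0 0 0 0 0 0" --pt "0 0 0 0 0 0 0.3" --pt "0 0 0 0 0 0 0.3" --pt "0 0 0 0 0 0 0.3" --pt "0 0 -0.06 0 0 0 0.3" --pt "0 0 -0.2 0 0 0 0.5" --pt "0 0 -0.35 0 0 0 1" --pt "-0.12 0 -0.5 0 0 0 1" --pt "-0.24 0 -0.5 0 0 0 1" --pt "-0.24 0 -0.5 0 0 0 1" --pt "-0.24 0 -0.5 0 0 0 1" --pt "-0.24 0 -0.5 0 0 0 1"

```text
t: 44.4
eef_pos: [570.5, 223.4, 248.8]
ee_rot: [0.707, 0.707, -0.0, -0.0]
wrist_force: [0.1, -0.4, 0.5]
opening: 85.5
grasp_force: 0.0
```

```bash
python3 - <<'E'
from disc import *
c=cam("wrist"); pk("w10",c); print(manip.get_obs()["eef_pos"])
g=c["px"].max(2); u,v=proj(c,(569,283,120)); print(u,v)
U,V=int(u),int(v); m=np.zeros_like(g); m[V-50:V+50,U-50:U+50]=(g[V-50:V+50,U-50:U+50]<100)
n,l,st,ce=cv2.connectedComponentsWithStats(m)
for i in range(1,n):
    if st[i,4]>200:
        cn=max(cv2.findContours((l==i).astype(np.uint8),0,1)[0],key=len);e=cv2.fitEllipse(cn);print(st[i],e,ray(c,*e[0],118).round(1))
for n in("scene","side"):
    d=cam(n); pts=np.array([proj(d,np.array([571,283,z])+[28*np.cos(a),28*np.sin(a),0]) for a in np.linspace(0,6.28,40) for z in(104,120)])
    (u0,v0),(u1,v1)=pts.min(0),pts.max(0); gg=d["px"].max(2)
    m=np.zeros_like(gg); a,b=int(v0)-20,int(v1)+4; m[a:b,int(u0)-10:int(u1)+10]=(gg[a:b,int(u0)-10:int(u1)+10]<90)
    q,l,st,ce=cv2.connectedComponentsWithStats(m); print(n,[round(x,1) for x in(u0,u1,v0,v1)],[s.tolist() for s in st[1:] if s[4]>60]); discs(d,104)
    S=ld({"scene":"s1s","side":"s1"}[n]); p=proj(S,(621,98,60)).astype(int); A=d["px"][p[1]-25:p[1]+35,p[0]-35:p[0]+35].astype(int); 
    print("pot diff vs s8/first placed",np.abs(A-S["px"][p[1]-25:p[1]+35,p[0]-35:p[0]+35]).mean().round(1))
E
```

```text
[570.45796968 223.54707503 248.56410935]
319.19989453323666 128.31079631330093
[ 289   98   61   80 3741] ((317.1896057128906, 136.5562744140625), (57.41474533081055, 83.61800384521484), 15.757593154907227) [567.1 275.5 118. ]
scene [np.float64(365.3), np.float64(385.6), np.float64(141.3), np.float64(156.4)] [[367, 139, 18, 18, 157]]
[  0  43  16  26 311] [14.3 28.7] [-1167.7   -20.5   104. ]
pot diff vs s8/first placed 10.5
side [np.float64(250.6), np.float64(274.1), np.float64(140.7), np.float64(157.0)] [[240, 135, 44, 26, 593]]
pot diff vs s8/first placed 11.0
```

```bash
python3 - <<'E'
from h import *
for n in("scene","side"):
    d=cam(n)
    P=cv2.cvtColor(cv2.imread("pics/s9.png"),cv2.COLOR_BGR2RGB); P=P[:,396:] if n=="scene" else P[:,:396]
    P=cv2.resize(P,(220,200),interpolation=cv2.INTER_AREA); A=d["px"][80:280,270:490] if n=="scene" else d["px"][100:300,220:440]
    p=proj(d,(621,98,60))-((270,80) if n=="scene" else (220,100)); x,y=p.astype(int)
    t=P[y-30:y+30,x-30:x+30]; r=cv2.matchTemplate(A,t,cv2.TM_CCOEFF_NORMED); _,mx,_,loc=cv2.minMaxLoc(r); print(n,mx,loc[0]-(x-30),loc[1]-(y-30))
E
```

```text
scene 0.9471654295921326 0 0
side 0.9296284317970276 0 0
```

The pot has not moved since it was re-seated, and the weight is in place. Handing in.

```bash
python3 -c "
from bench import manip
print(manip.sign_off())"
```

```text
the job is handed in; nothing more can be done
None
```

The job is handed in: the pot is upright on the mat (it got knocked aside once and I re-seated it), all three discs are stacked on the plate's centre, and the weight is knob up on top; the hand-in returned no pass or fail.

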